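Load the press dies at stations one and two

TASK

Load the two dies on the press shoe for the next pressing: seat each loose aluminium blank fully home and flat in the die whose cavity has its outline, the round blank in the round cavity and the square blank in the square one. Fill station one (the single white mark on the shoe) first and then station two (two marks). Set the blanks down rather than dropping them, let go, and leave the pliers, screwdriver and tape roll where they lie.

Things in the scene. Friction and masses are not known exactly. Their poses are not given: they have to be found in the camera images.
- round_blank: Solid plain aluminium slug, a disc 54 mm in diameter and 24 mm thick, about 0.15 kg, lying flat and loose on the bench. Origin at its centre (12 mm above its underside); z is the disc's axis.
- square_blank: Solid plain aluminium slug, 46 x 46 mm and 24 mm thick, about 0.14 kg, lying flat and loose on the bench. Origin at its centre (12 mm above its underside); x and y run square to its side faces, z to its flat faces.
- round_die: Grey steel die block 95 x 95 x 30 mm fixed on the shoe, with a round cavity 58 mm across and 8 mm deep in the middle of its top (2 mm chamfer). Origin at the centre of its underside, 12 mm above the bench; z up; block top at z = 30 mm, cavity floor at z = 22 mm in this frame. A seated blank stands 16 mm proud, its centre at z = 34 mm. At either station.
- square_die: Grey steel die block 95 x 95 x 30 mm fixed on the shoe, with a square cavity 50 x 50 mm and 8 mm deep in the middle of its top (2 mm chamfer), sides along x and y. Origin at the centre of its underside, 12 mm above the bench; z up; block top at z = 30 mm, cavity floor at z = 22 mm in this frame. A seated blank stands 16 mm proud, its centre at z = 34 mm. At either station.
- station1 (a point): Station one on the shoe: a point on the shoe's top face, 12 mm above the bench, under the middle of the die to fill first. The shoe is a fixed dark steel plate 150 x 250 x 12 mm. Marked by one white dot 73 mm from here along +x (away from the robot); it is on the robot's left. x and y are the shoe's.
- station2 (a point): Station two on the shoe, 116 mm from station one on the robot's right; marked by two white dots side by side at the shoe's edge away from the robot. Its die is filled second. x and y are the shoe's.
- pliers: Bystander: red-handled pliers about 210 mm long, lying loose beyond the work; origin near the middle, on the bench.
- screwdriver: Bystander: loose screwdriver with a yellow handle, lying beyond the work; origin under its middle.
- tape_roll: Bystander: black roll of tape 70 mm across, 19 mm high, lying flat to the robot's left; origin at the centre of its underside.
Not all that is in view belongs to the job. Leave any blue look-alike of the square_blank alone. What is shaped like the round_blank but orange is not meant.

How it is judged (in metres and radians):
On the way, in this order (a step that is already met when the one before it is completed fails the run):
1. the blank of the die at station one is seated while the other die is still empty (((horizontal distance between round_die and station1 below 0.03 m and (z of round_blank in the frame of round_die between 0.031 and 0.0365 m and horizontal distance between round_blank and round_die below 0.005 m and angle between the z axis of round_blank and the z axis of round_die, either way round below 0.06 rad) and not (z of square_blank in the frame of square_die between 0.031 and 0.0365 m and horizontal distance between square_blank and square_die below 0.005 m and angle between the z axis of square_blank and the z axis of square_die, either way round below 0.06 rad)) or (horizontal distance between square_die and station1 below 0.03 m and (z of square_blank in the frame of square_die between 0.031 and 0.0365 m and horizontal distance between square_blank and square_die below 0.005 m and angle between the z axis of square_blank and the z axis of square_die, either way round below 0.06 rad) and not (z of round_blank in the frame of round_die between 0.031 and 0.0365 m and horizontal distance between round_blank and round_die below 0.005 m and angle between the z axis of round_blank and the z axis of round_die, either way round below 0.06 rad)))), for 0.2 s.
2. both blanks are seated (z of round_blank in the frame of round_die between 0.031 and 0.0365 m and horizontal distance between round_blank and round_die below 0.005 m and angle between the z axis of round_blank and the z axis of round_die, either way round below 0.06 rad and z of square_blank in the frame of square_die between 0.031 and 0.0365 m and horizontal distance between square_blank and square_die below 0.005 m and angle between the z axis of square_blank and the z axis of square_die, either way round below 0.06 rad), for 0.2 s.
At the end, for the whole second after the job is handed in: each blank lies in the cavity of its own outline: centre within 5 mm of the die's axis, flat within 0.06 rad and no more than 2.5 mm above fully home; both at rest and released (all of step 2 and linear speed of each of round_blank, square_blank below 0.02 m/s and angular speed of each of round_blank, square_blank below 0.2 rad/s); the robot touches nothing.
It fails at once if a blank is dropped (moves faster than 0.7 m/s out of the fingers, a fall of about 25 mm) ((linear speed of round_blank above 0.7 m/s and contact force between the fingers and round_blank below 0.1 N) or (linear speed of square_blank above 0.7 m/s and contact force between the fingers and square_blank below 0.1 N)).
It fails at once if the pliers, screwdriver or tape roll is shifted more than 30 mm (distance of any of pliers, screwdriver, tape_roll from where it was at the start of the episode above 0.03 m).
It also fails if it takes over 61 s, if anything falls off the work surface, if the arm or the gripper's body presses on something with over 40 N, if the wrist force passes 120 N, or if a joint passes its speed limit or range.

ROBOT

A 6-joint arm with a two-finger parallel gripper is mounted at the origin on the work surface. World frame = base frame: x ahead of the robot, y to its left, z up, the work surface at z = 0. Lengths are in m, angles in degrees, forces in N, time in s.
With the tool pointing down it reaches from about 0.35 to 0.725 m from the base axis. Payload 6 kg.
Tool frame: the origin (TCP) lies between the finger pads; the fingertips stand 11 mm ahead of it and the grasp point (between the pads) lies 8 mm behind it; z points along the fingers, y is the line along which they close (so a half turn about z gives the same grasp; the last joint's range is limited). The gripper opens to 85 mm and grips with 20 to 120 N. Pads are 22 mm wide; open, the fingers measure 114 mm over their backs; the gripper's body (76 mm by 85 mm) begins 54 mm behind the grasp point. The pads swing forward as they close: fully open they stand 13 mm farther back than shut.
Start: joints at [-57.428, 2.303, 4.859, 0, -92.561, -19.12], TCP at [0.14, -0.584, 0.242] pointing down, gripper open.
Joint ranges: [-146.85, 146.85], [-73.84, 115.35], [-62.03, 85.46], [-188.31, 113.3], [-161.28, -10.13], [-171.36, 171.36]. Speed limits (degrees/s): [147.25, 147.25, 172.46, 180, 180, 180].

INTERFACE

Orientations are given as a 3x3 rotation matrix whose columns are the frame's x, y, z axes.
In Python, from rig import robot, imaging gives the robot as it stands.
- The arm moves only by the tool arm_command, never from a script. Its argument "motion" is a list of rows, each a list of 5 numbers: the shift along the tool's x, y, z normalised to -1 to 1, where 1 is 10 cm, then the turn about the tool's z normalised to -1 to 1, where 1 is pi rad, then the closure, from 0 (fully open) to 1 (shut). In form: [[dx, dy, dz, spin, hand], ...]. A call has 1 to 5 rows; each row is the pose to reach, as a shift and turn from the pose commanded when the call began, along the tool's axes at that moment, turning the shorter way round; what a row does not reach only later rows make up. A row lasts 1/12 s, in which the tool goes at most 41.7 mm and 7.16 degrees, less where a joint would pass 70% of its speed; a pose out of reach is approached as far as the arm can. A call with a number of a shift or a turn outside -1 to 1 is refused whole. A call with a gripper value outside its range is refused whole. The fingers move at their own pace and stop on an object; "newtons" is the grip in N (left out, the last holds). Time passes only in rows, so rows that repeat a pose let the fingers close. It gives the time, the measured TCP pose, the force, the opening and the grip force at its end, in the units of the state.
- robot.observe(): the state, without advancing time (a new reading comes with each control period).
- imaging.grab_frame(name): name is "scene" or "top" or "wrist"; returns a dict with "img" (384x512x3 uint8, red, green, blue), "vfov" (degrees; the focal length in pixels is half the picture's height over the tangent of half this angle, whatever the lens; pixels are square), "cx", "cy" (the principal point, pixels), "eye" and "rotation" of the camera in the world; the wrist camera has in their place "hand_eye" (4x4, takes a point from camera to tool coordinates, whose origin is the TCP and whose axes are the flange's). Camera axes: x right, y down, z forward; pixel columns grow to the right and rows downward; lengths in m; the calibration is good to about 2 mm. The wrist camera is an equidistant fisheye: a pixel r from the principal point sees the ray r / f radians off the axis. A picture is of the moment at which its call begins: read the wrist's pose just before it. There is no depth.
- robot.job_done(): hands the job in; it is judged then, once.
Trained networks look in a picture, given as the dict that the camera call returned (one of the last four; its "shot" number tells which), for a name from the list of things; names that differ only in an ending like _2 or _b are one class to them, and where a whole thing is asked for, a point or a joint stands for the part that bears it (a point fixed in the world has none). Each returns a list of dicts, best first, with "confidence" (0 to 1); they miss things now and then, are a little off and sometimes report something else, mostly with a low value. They report only what shows in the picture. A call takes as long as a camera call. They do not tell look-alikes from the thing itself.
- imaging.spot_in(picture, label): "pixel" ([row, column] in pixels, amid what is visible of it).
- imaging.silhouettes(picture, label): "pixels" (384x512 bool, what is visible of it) and "pixel" ([row, column] in pixels, amid what is visible of it).
The state is a dict: "t": time; "joints": joint angles; "dq": joint speeds; "tau": joint torques, N m; "eef_pos": TCP position; "tcp_rot": TCP orientation; "contact_force": force on the tool from outside, world axes, zero at the start; "wrist_torque": the same for the moment, N m; "width": finger opening in m; "grasp_force": force on a finger pad.
Only numpy, scipy, OpenCV 4.12 (cv2) and the standard library are available. Lean on these libraries where they do the work, as an engineer would, in place of code of your own. Each camera call takes 0.05 s, during which the arm holds its last target. There are 200 camera calls.

## Working session

There is one attempt and no reset: what is moved stays moved. The work goes in short steps, Python scripts to look and compute and a tool call to move; the robot and the scene stay as the last step left them, time stands still between calls to the robot, and variables do not carry over. Pictures are saved under pics/ and viewed, at most 10 in all, crops included, and the job is handed in when it is done.

Besides the shell and the picture viewer there is one more tool, called after "Call:" by a JSON object that holds its "op" and its "data", one argument or row to a line. arm_command: Moves the arm, as the interface text tells. Scaled input: -1 to 1 covers 10 cm each way for a shift and pi rad each way for a turn. Its arguments: {"type":"object","properties":{"motion":{"type":"array"},"newtons":{"type":"number"}},"required":["motion"]}

```bash
mkdir -p pics; ls; cat > h.py <<'E'
import numpy as np, cv2
from rig import robot, imaging
def px2w(p,rc,z):
    f=p["img"].shape[0]/2/np.tan(np.radians(p["vfov"])/2)
    d=np.array(p["rotation"])@np.array([(rc[1]-p["cx"])/f,(rc[0]-p["cy"])/f,1.])
    e=np.array(p["eye"]); return e+d*(z-e[2])/d[2]
def save(p,n): cv2.imwrite("pics/"+n,cv2.cvtColor(p["img"],cv2.COLOR_RGB2BGR))
E
python3 - <<'E'
from h import *
s=robot.observe(); print(s)
for c in ["top","scene"]:
    p=imaging.grab_frame(c); save(p,c+"0.png"); print(c,p["eye"],p["vfov"])
    for l,z in [("round_blank",.024),("square_blank",.024),("round_die",.042),("square_die",.042),("tape_roll",.019),("pliers",.01),("screwdriver",.01)]:
        for r in imaging.spot_in(p,l): print(l,np.round(r["pixel"]),round(r["confidence"],2),px2w(p,r["pixel"],z).round(3))
a=[cv2.imread("pics/%s0.png"%c) for c in("top","scene")]
cv2.imwrite("pics/both.png",cv2.resize(np.vstack(a),(400,600)))
E
```

```text
pics
{'t': 0.0, 'joints': array([-5.74262591e+01,  2.33852265e+00,  4.80125830e+00, -2.86568328e-02,
       -9.25600163e+01, -1.91212854e+01]), 'dq': array([-0.07624677, -0.09508079, -0.04934296,  0.06243982, -0.00241404,
       -0.03494647]), 'tau': array([-2.17877096e-04, -3.68205607e+01,  3.47418487e+01,  6.93243161e+00,
       -5.32682083e-03, -3.73920841e-07]), 'eef_pos': array([ 0.13962243, -0.58321114,  0.24126274]), 'tcp_rot': array([[-9.72558181e-01, -2.32659282e-01, -4.93048284e-04],
       [-2.32659789e-01,  9.72556699e-01,  1.69980395e-03],
       [ 8.40422465e-05,  1.76787074e-03, -9.99998434e-01]]), 'contact_force': array([ 0.23833316,  0.85375075, -0.39787722]), 'wrist_torque': array([ 0.01082306, -0.04334934, -0.01645032]), 'grasp_force': 0.0, 'width': 0.08574234880458807}
top [0.48413477 0.04227533 1.03691146] 57.63323062397922
round_blank [176. 396.] 0.75 [ 0.575 -0.376  0.024]
round_blank [185. 366.] 0.7 [ 0.552 -0.289  0.024]
round_blank [195. 317.] 0.4 [ 0.527 -0.145  0.024]
square_blank [195. 314.] 0.58 [ 0.528 -0.137  0.024]
square_blank [198. 276.] 0.49 [ 0.52
[... 164 characters left out ...]
roll [108. 318.] 0.19 [ 0.787 -0.159  0.019]
pliers [114. 316.] 0.84 [ 0.771 -0.153  0.01 ]
screwdriver [102. 224.] 0.65 [0.815 0.121 0.01 ]
scene [ 1.11567246 -0.5157787   0.81356583] 54.435937619581985
round_blank [263. 163.] 0.65 [ 0.557 -0.293  0.024]
round_blank [292. 137.] 0.63 [ 0.579 -0.383  0.024]
round_blank [193. 293.] 0.55 [0.636 0.124 0.024]
square_blank [223. 202.] 0.87 [ 0.527 -0.139  0.024]
square_blank [202. 230.] 0.77 [ 0.525 -0.031  0.024]
round_die [167. 295.] 0.71 [0.579 0.205 0.042]
square_die [185. 274.] 0.67 [0.585 0.098 0.042]
tape_roll [117. 294.] 0.79 [0.376 0.446 0.019]
pliers [299. 260.] 0.71 [ 0.799 -0.191  0.01 ]
screwdriver [227. 340.] 0.75 [0.809 0.121 0.01 ]
```

View pics/top0.png

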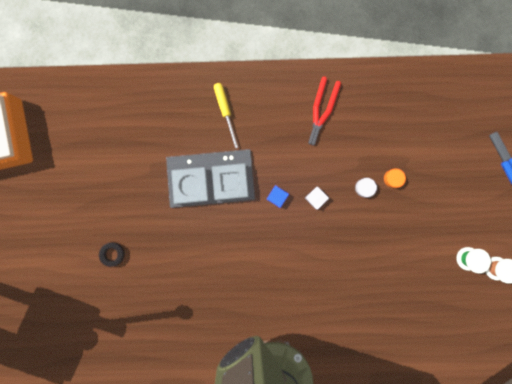

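The top view shows the round blanks at (187,366) in plain aluminium and (178,396) in orange. The squares are at (198,317) in plain aluminium and (197,278) in blue. The plain ones fit the description. The round cavity is at station one (187,190) with a single dot. The square cavity is at station two (184,230) with two dots. I'll confirm this in an enlarged crop.

```bash
python3 - <<'E'
from h import *
im=cv2.imread("pics/top0.png"); cv2.imwrite("pics/crop0.png",cv2.resize(im[140:220,155:415],None,fx=3,fy=3,interpolation=cv2.INTER_CUBIC))
p=imaging.grab_frame("top"); g=p["img"].astype(int)
for n,(r,c) in {"round":(187,366),"square":(198,317)}.items():
    for res in imaging.silhouettes(p,n+"_blank"):
        print(n,np.round(res["pixel"]),res["pixels"].sum())
    sub=g[r-16:r+17,c-16:c+17]; m=(sub.min(2)>130).astype(np.uint8)
    k,_=cv2.findContours(m,0,1); k=max(k,key=cv2.contourArea)[:,0]+[c-16,r-16]
    w=np.array([px2w(p,(q[1],q[0]),.024)[:2] for q in k])
    print(n,cv2.minAreaRect((w*1000).astype(np.float32)),m.sum())
print(imaging.grab_frame("wrist")["hand_eye"], imaging.grab_frame("wrist")["vfov"])
E
```

```text
round [178. 394.] 298
round [186. 365.] 298
round ((546.5812377929688, -286.78411865234375), (61.45094680786133, 52.53046798706055), 88.37934875488281) 337
square [196. 317.] 288
square [199. 275.] 270
square [250. 118.] 352
square ((520.0617065429688, -142.8196258544922), (49.00054168701172, 49.688297271728516), 42.91044235229492) 310
[[-4.71632596e-04 -9.58263898e-01 -2.85884731e-01  7.28880743e-02]
 [ 9.99999831e-01 -3.54419958e-04 -4.61740874e-04  2.98128557e-04]
 [ 3.41146355e-04 -2.85884900e-01  9.58263903e-01 -1.31001527e-01]
 [ 0.00000000e+00  0.00000000e+00  0.00000000e+00  1.00000000e+00]] 65.70646984690485
```

View pics/crop0.png

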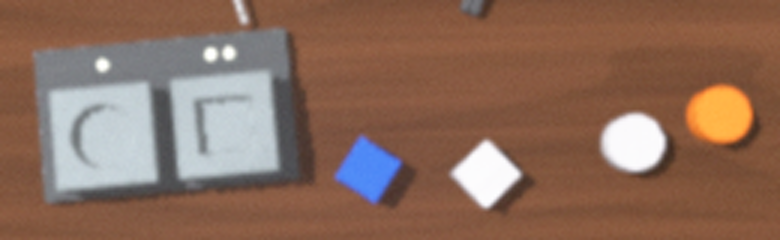

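The crop confirms the plain silver disc and the plain silver square as the targets; the orange disc and blue square are look-alikes. Next is a short planner that converts world moves into call numbers.

```bash
cat >> h.py <<'E'
def plan(tgt,phi=None,src=None):
    """print per-call [dx,dy,dz,spin] and rows needed to go straight to tgt (m) with tool-x heading phi (deg)"""
    s=robot.observe(); p=np.array(s["eef_pos"]) if src is None else np.array(src[:3])
    a=np.degrees(np.arctan2(s["tcp_rot"][1][0],s["tcp_rot"][0][0])) if src is None else src[3]
    phi=a if phi is None else phi
    S=-((phi-a+180)%360-180); D=np.array(tgt)-p
    for n in range(1,12):
        out=[];b=a;q=p.copy()
        for k in range(n):
            t=np.radians(b); d=D/n
            v=[d@[np.cos(t),np.sin(t),0],d@[np.sin(t),-np.cos(t),0],-d[2]]
            out.append(np.round([*(10*np.array(v)),S/n/180],4)); b-=S/n
        if max(abs(np.array(out))[:,:3].max(),0)<=1 and abs(S/n)<=35.8 and np.linalg.norm(D/n)<.2: break
    print("t",round(s["t"],2),"from",p.round(4),round(a,2)); r=max(np.linalg.norm(D/n)/.0417,abs(S/n)/7.16)
    for o in out: print(list(map(float,o)),"rows",round(r,1))
E
python3 - <<'E'
from h import *
plan([.49,-.21,.25],-75)
E
```

```text
t 1.05 from [ 0.1396 -0.5835  0.2422] -166.55
[-0.7128, 0.4696, -0.013, -0.0848] rows 2.1
[-0.8112, 0.2654, -0.013, -0.0848] rows 2.1
[-0.8525, 0.0426, -0.013, -0.0848] rows 2.1
[-0.8337, -0.1832, -0.013, -0.0848] rows 2.1
[-0.756, -0.3962, -0.013, -0.0848] rows 2.1
[-0.6251, -0.5812, -0.013, -0.0848] rows 2.1
```

Call:
{"op": "arm_command", "data": {
  "motion": [
    [-0.713,0.47,-0.013,-0.085,0],
    [-0.713,0.47,-0.013,-0.085,0],
    [-0.713,0.47,-0.013,-0.085,0]
  ]
}}

```text
t: 1.3
eef_pos: [0.2012, -0.5184, 0.2441]
tcp_rot: [[-0.872, -0.49, 0.002], [-0.49, 0.872, -0.0], [-0.002, -0.001, -1.0]]
contact_force: [-0.5, -1.2, 0.1]
width: 0.0853
grasp_force: 0.0
```

Call:
{"op": "arm_command", "data": {
  "motion": [
    [-0.811,0.265,-0.013,-0.085,0],
    [-0.811,0.265,-0.013,-0.085,0],
    [-0.811,0.265,-0.013,-0.085,0]
  ]
}}

```text
t: 1.55
eef_pos: [0.2598, -0.4557, 0.2454]
tcp_rot: [[-0.711, -0.703, 0.002], [-0.703, 0.711, -0.0], [-0.002, -0.002, -1.0]]
contact_force: [-1.7, -1.2, 0.4]
width: 0.0856
grasp_force: 0.0
```

Call:
{"op": "arm_command", "data": {
  "motion": [
    [-0.853,0.043,-0.013,-0.085,0],
    [-0.853,0.043,-0.013,-0.085,0],
    [-0.853,0.043,-0.013,-0.085,0]
  ]
}}

```text
t: 1.8
eef_pos: [0.3181, -0.3931, 0.2464]
tcp_rot: [[-0.5, -0.866, 0.002], [-0.866, 0.5, 0.001], [-0.001, -0.001, -1.0]]
contact_force: [-0.2, -1.3, 0.1]
width: 0.0856
grasp_force: 0.0
```

Call:
{"op": "arm_command", "data": {
  "motion": [
    [-0.834,-0.183,-0.013,-0.085,0],
    [-0.834,-0.183,-0.013,-0.085,0],
    [-0.834,-0.183,-0.013,-0.085,0]
  ]
}}

```text
t: 2.05
eef_pos: [0.3762, -0.3305, 0.2473]
tcp_rot: [[-0.254, -0.967, 0.001], [-0.967, 0.254, 0.001], [-0.001, -0.001, -1.0]]
contact_force: [-0.3, -0.5, 0.3]
width: 0.0855
grasp_force: 0.0
```

Call:
{"op": "arm_command", "data": {
  "motion": [
    [-0.756,-0.396,-0.013,-0.085,0],
    [-0.756,-0.396,-0.013,-0.085,0],
    [-0.756,-0.396,-0.013,-0.085,0]
  ]
}}

```text
t: 2.3
eef_pos: [0.4342, -0.2679, 0.2482]
tcp_rot: [[0.01, -1.0, 0.0], [-1.0, -0.01, 0.001], [-0.001, -0.0, -1.0]]
contact_force: [0.4, -0.6, -0.5]
width: 0.0856
grasp_force: 0.0
```

Call:
{"op": "arm_command", "data": {
  "motion": [
    [-0.625,-0.581,-0.013,-0.085,0],
    [-0.625,-0.581,-0.013,-0.085,0],
    [-0.625,-0.581,-0.013,-0.085,0],
    [-0.625,-0.581,-0.013,-0.085,0]
  ]
}}

```text
t: 2.63
eef_pos: [0.4903, -0.2077, 0.2495]
tcp_rot: [[0.266, -0.964, -0.001], [-0.964, -0.266, 0.0], [-0.001, 0.001, -1.0]]
contact_force: [-0.8, -0.3, 0.5]
width: 0.0856
grasp_force: 0.0
```

```bash
cat >> h.py <<'E'
def wgrab():
    s=robot.observe(); p=imaging.grab_frame("wrist"); T=np.eye(4); T[:3,:3]=s["tcp_rot"]; T[:3,3]=s["eef_pos"]
    p["T"]=T@np.array(p["hand_eye"]); return p
def wpx(p,rc,z):
    f=192/np.tan(np.radians(p["vfov"])/2); u=np.array([rc[1]-p["cx"],rc[0]-p["cy"]]); r=np.linalg.norm(u)+1e-9
    d=p["T"][:3,:3]@np.array([*(u/r*np.sin(r/f)),np.cos(r/f)]); e=p["T"][:3,3]; return (e+d*(z-e[2])/d[2])[:2]
def wproj(p,X):
    f=192/np.tan(np.radians(p["vfov"])/2); c=p["T"][:3,:3].T@(np.array(X)-p["T"][:3,3]); n=np.hypot(c[0],c[1])
    return np.array([p["cy"]+c[1]/n*f*np.arctan2(n,c[2]),p["cx"]+c[0]/n*f*np.arctan2(n,c[2])])
E
python3 - <<'E'
from h import *
p=wgrab(); save(p,"w1.png"); print(robot.observe()["t"],robot.observe()["eef_pos"])
for n in("round_blank","square_blank"):
    for r in imaging.silhouettes(p,n): print(n,np.round(r["pixel"]),round(r["confidence"],2),wpx(p,r["pixel"],.024),p["img"][r["pixels"]].mean(0).round())
E
```

```text
2.6833 [ 0.4896016  -0.2087261   0.24984569]
round_blank [ 89. 223.] 0.95 [ 0.54783627 -0.28806683] [240. 236. 237.]
round_blank [145.  60.] 0.7 [ 0.75858281 -0.16882632] [176.  76.  71.]
round_blank [ 17. 223.] 0.62 [ 0.57141804 -0.37462373] [249. 172.  78.]
round_blank [312. 171.] 0.28 [0.55179175 0.04838833] [104. 104. 106.]
square_blank [202. 218.] 0.64 [ 0.51952134 -0.14978656] [232. 228. 228.]
square_blank [272. 195.] 0.58 [ 0.52755877 -0.03891358] [ 87. 132. 202.]
```

View pics/w1.png

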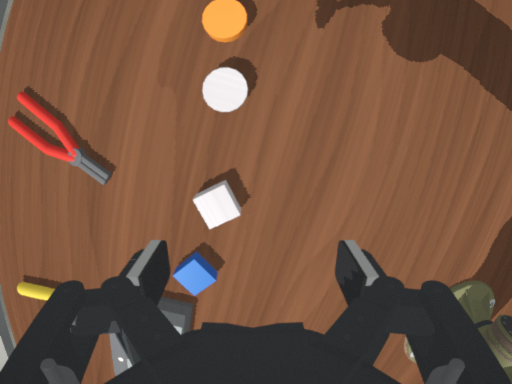

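The wrist view shows the plain disc at (89,225), the orange one at (18,224), the plain square at (204,217) and the blue one at (272,195). I'll fit the outlines exactly and move on to the dies.

```bash
cat >> h.py <<'E'
from scipy.optimize import minimize
def outline(kind):
    if kind=="round_blank": t=np.linspace(0,2*np.pi,60); return .027*np.c_[np.cos(t),np.sin(t)]
    return .023*np.array([[1,1],[-1,1],[-1,-1],[1,-1.]])
def hullpx(p,kind,x,z0,z1):
    c,s=np.cos(x[2]),np.sin(x[2]); o=outline(kind)@np.array([[c,s],[-s,c]])+x[:2]
    P=np.array([wproj(p,[*q,z])[::-1] for q in o for z in(z0,z1)]); return cv2.convexHull(P.astype(np.float32))
def fit(p,kind,x0,z0=0.,z1=.024):
    g=p["img"].astype(int); m=((g.max(2)-g.min(2)<45)&(g.max(2)>115)).astype(np.uint8)
    r,c=wproj(p,[*x0[:2],z1]).astype(int); near=np.zeros_like(m); cv2.circle(near,(int(c),int(r)),38,1,-1); m&=near
    S=8; M=cv2.GaussianBlur(m.astype(np.float32),(0,0),.8)
    def cost(v):
        x=[x0[0]+v[0]/1000,x0[1]+v[1]/1000,x0[2]+v[2]/50]; k=np.zeros_like(m)
        k=np.zeros(m.shape,np.uint8); cv2.fillPoly(k,[np.round(hullpx(p,kind,x,z0,z1)*16).astype(np.int32)],255,cv2.LINE_AA,4)
        return float(np.abs(cv2.GaussianBlur(k/255.,(0,0),.8)-M).sum())
    R=min((minimize(cost,[0,0,a],method="Nelder-Mead",options=dict(initial_simplex=np.array([[0,0,a],[4,0,a],[0,4,a],[0,0,a+6]]))) for a in((0,) if kind[0]=="r" else(-12,0,12))),key=lambda r:r.fun)
    v=R.x; return [x0[0]+v[0]/1000,x0[1]+v[1]/1000,np.degrees(x0[2]+v[2]/50)],R.fun,int(m.sum())
E
python3 - <<'E'
from h import *
p=wgrab()
print(fit(p,"round_blank",[.548,-.288,0])); print(fit(p,"square_blank",[.52,-.148,np.radians(45)]))
plan([.48,.17,.25],-75)
E
```

```text
([np.float64(0.5463730019659276), np.float64(-0.28819225192806064), np.float64(7.701323606127733)], np.float64(36.98244684790289), 1663)
([np.float64(0.5200621235527456), np.float64(-0.1425422452454905), np.float64(42.05361489183205)], np.float64(52.3314785970414), 1474)
t 2.83 from [ 0.4888 -0.21    0.2504] -74.87
[-0.9229, -0.2269, 0.0009, 0.0002] rows 2.3
[-0.923, -0.2264, 0.0009, 0.0002] rows 2.3
[-0.9231, -0.2258, 0.0009, 0.0002] rows 2.3
[-0.9233, -0.2253, 0.0009, 0.0002] rows 2.3
```

```bash
python3 - <<'E'
from h import *
plan([.52,.27,.25],-75)
E
```

```text
t 2.83 from [ 0.4888 -0.21    0.2504] -74.87
[-0.9105, -0.311, 0.0008, 0.0001] rows 2.3
[-0.9106, -0.3105, 0.0008, 0.0001] rows 2.3
[-0.9108, -0.3101, 0.0008, 0.0001] rows 2.3
[-0.9109, -0.3097, 0.0008, 0.0001] rows 2.3
[-0.9111, -0.3093, 0.0008, 0.0001] rows 2.3
```

Call:
{"op": "arm_command", "data": {
  "motion": [
    [-0.91,-0.31,0,0,0],
    [-0.91,-0.31,0,0,0],
    [-0.91,-0.31,0,0,0]
  ]
}}

```text
t: 3.08
eef_pos: [0.4949, -0.1113, 0.2503]
tcp_rot: [[0.262, -0.965, 0.001], [-0.965, -0.262, 0.001], [-0.001, -0.001, -1.0]]
contact_force: [0.4, -0.6, 0.6]
width: 0.0853
grasp_force: 0.0
```

Call:
{"op": "arm_command", "data": {
  "motion": [
    [-0.91,-0.31,0,0,0],
    [-0.91,-0.31,0,0,0],
    [-0.91,-0.31,0,0,0]
  ]
}}

```text
t: 3.33
eef_pos: [0.5009, -0.0147, 0.2502]
tcp_rot: [[0.263, -0.965, 0.001], [-0.965, -0.263, 0.001], [-0.001, -0.001, -1.0]]
contact_force: [0.3, -0.4, -0.7]
width: 0.0859
grasp_force: 0.0
```

Call:
{"op": "arm_command", "data": {
  "motion": [
    [-0.91,-0.31,0,0,0],
    [-0.91,-0.31,0,0,0],
    [-0.91,-0.31,0,0,0]
  ]
}}

```text
t: 3.58
eef_pos: [0.507, 0.0813, 0.25]
tcp_rot: [[0.263, -0.965, 0.0], [-0.965, -0.263, 0.001], [-0.001, -0.0, -1.0]]
contact_force: [0.0, -1.9, 0.0]
width: 0.0852
grasp_force: 0.0
```

Call:
{"op": "arm_command", "data": {
  "motion": [
    [-0.91,-0.31,0,0,0],
    [-0.91,-0.31,0,0,0],
    [-0.91,-0.31,0,0,0]
  ]
}}

```text
t: 3.83
eef_pos: [0.513, 0.1774, 0.2496]
tcp_rot: [[0.263, -0.965, -0.001], [-0.965, -0.263, 0.001], [-0.001, 0.0, -1.0]]
contact_force: [0.4, -0.3, -1.0]
width: 0.0853
grasp_force: 0.0
```

Call:
{"op": "arm_command", "data": {
  "motion": [
    [-0.91,-0.31,0,0,0],
    [-0.91,-0.31,0,0,0],
    [-0.91,-0.31,0,0,0],
    [-0.91,-0.31,0,0,0]
  ]
}}

```text
t: 4.17
eef_pos: [0.519, 0.2722, 0.2489]
tcp_rot: [[0.264, -0.964, -0.002], [-0.964, -0.264, -0.001], [0.0, 0.002, -1.0]]
contact_force: [0.6, -0.9, -0.2]
width: 0.0851
grasp_force: 0.0
```

```bash
python3 - <<'E'
from h import *
import pickle
p=wgrab(); save(p,"w2.png"); pickle.dump({k:p[k] for k in("img","vfov","cx","cy","T")},open("w2.pkl","wb")); print(robot.observe()["eef_pos"])
for n in("round_die","square_die"):
    for r in imaging.silhouettes(p,n): print(n,np.round(r["pixel"]),round(r["confidence"],2),wpx(p,r["pixel"],.042),r["pixels"].sum())
E
```

```text
[0.51921882 0.27071957 0.24949671]
round_die [115. 223.] 0.57 [0.5664988  0.22113429] 6861
round_die [ 78. 184.] 0.52 [0.62059225 0.18996918] 8045
square_die [ 28. 242.] 0.95 [0.57224318 0.11763729] 5427
```

View pics/w2.png

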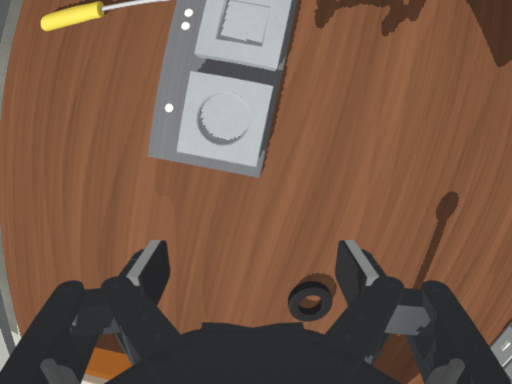

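The wrist view shows the round cavity at (115,223) beside one dot, and the square die at (25,243) beside two dots. The square die is cut off, so I'll look again on the way back.

```bash
cat >> h.py <<'E'
def diefit(p,x0,z=.042,half=.0475):
    """rectify the world plane z around x0 to 0.25 mm/px, fit the bright top-face square"""
    n=520; gx,gy=np.meshgrid(np.arange(n),np.arange(n)); mp=np.zeros((n,n,2),np.float32)
    q=np.arange(0,n,8); 
    G=np.array([[wproj(p,[x0[0]+(b-n/2)*.00025,x0[1]+(a-n/2)*.00025,z])[::-1] for b in range(0,n+8,8)] for a in range(0,n+8,8)],np.float32)
    mp=cv2.remap(G,(gx/8).astype(np.float32),(gy/8).astype(np.float32),cv2.INTER_LINEAR)
    im=cv2.remap(p["img"],mp[...,0],mp[...,1],cv2.INTER_LINEAR); g=im.min(2)
    m=((g>135)).astype(np.uint8); ks=cv2.findContours(m,0,1)[0]; k=max(ks,key=cv2.contourArea); k=cv2.convexHull(k)
    (cx,cy),wh,a=cv2.minAreaRect(k)
    return im,[x0[0]+(cx-n/2)*.00025,x0[1]+(cy-n/2)*.00025],np.array(wh)*.25,a
E
python3 - <<'E'
from h import *
import pickle
p=pickle.load(open("w2.pkl","rb")); im,c,wh,a=diefit(p,[.566,.221]); print(c,wh,a)
cv2.imwrite("pics/rect1.png",im[...,::-1])
plan([.51,.17,.25],-75)
E
```

```text
[0.5658640823364257, 0.22488722229003907] [97.44313812 97.24795532] 3.5894968509674072
t 4.32 from [0.5195 0.2693 0.2504] -74.83
[0.934, 0.3513, 0.0039, 0.001] rows 2.4
```

View pics/rect1.png

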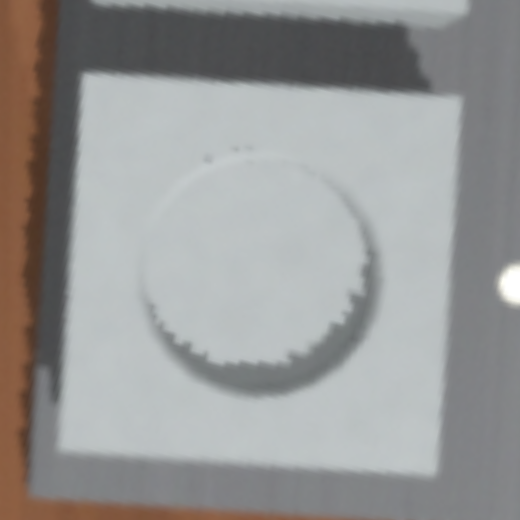

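Call:
{"op": "arm_command", "data": {
  "motion": [
    [0.93,0.35,0,0,0],
    [0.93,0.35,0,0,0],
    [0.93,0.35,0,0,0],
    [0.93,0.35,0,0,0]
  ]
}}

```text
t: 4.65
eef_pos: [0.5099, 0.1671, 0.252]
tcp_rot: [[0.258, -0.966, 0.003], [-0.966, -0.258, 0.001], [-0.0, -0.003, -1.0]]
contact_force: [-0.3, 0.3, 0.9]
width: 0.0852
grasp_force: 0.0
```

```bash
python3 - <<'E'
from h import *
p=wgrab(); ims=[]
for c0 in([.566,.225],[.573,.109]):
    im,c,wh,a=diefit(p,c0); print(c,wh,a); ims.append(im)
cv2.imwrite("pics/rect2.png",cv2.resize(np.hstack(ims)[...,::-1],(800,400)))
plan([.5464,-.2882,.10],-75)
E
```

```text
[0.5663001327514648, 0.22491049194335938] [97.86911011 97.06433105] 3.6913859844207764
[0.5736921234130858, 0.10880107116699218] [96.01577759 96.10934448] 3.5763344764709473
t 4.7 from [0.51   0.1687 0.2515] -74.99
[0.9015, 0.1664, 0.3031, 0.0] rows 2.3
[0.9015, 0.1664, 0.3031, 0.0] rows 2.3
[0.9016, 0.1663, 0.3031, 0.0] rows 2.3
[0.9016, 0.1663, 0.3031, 0.0] rows 2.3
[0.9016, 0.1662, 0.3031, 0.0] rows 2.3
```

View pics/rect2.png

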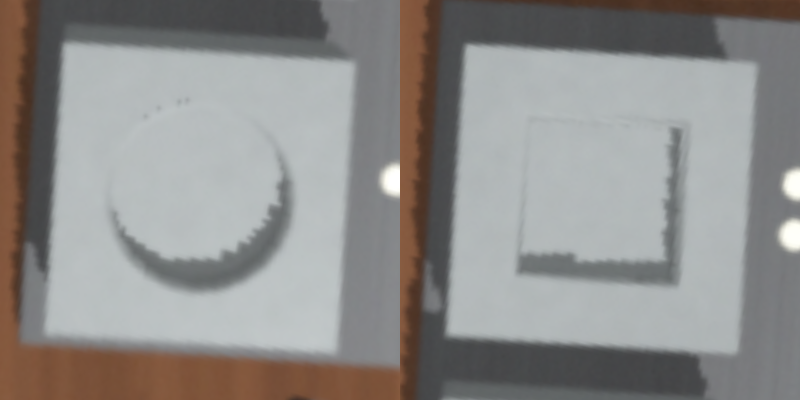

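Both views agree: round die at (0.566, 0.2248), square die at (0.5735, 0.1088), yaw 3.6°. Next I go to the round blank.

Call:
{"op": "arm_command", "data": {
  "motion": [
    [0.9,0.166,0.303,0,0],
    [0.9,0.166,0.303,0,0],
    [0.9,0.166,0.303,0,0]
  ]
}}

```text
t: 4.95
eef_pos: [0.5169, 0.077, 0.2182]
tcp_rot: [[0.261, -0.965, -0.002], [-0.965, -0.261, -0.001], [0.0, 0.002, -1.0]]
contact_force: [-0.5, -0.2, -0.9]
width: 0.0856
grasp_force: 0.0
```

Call:
{"op": "arm_command", "data": {
  "motion": [
    [0.9,0.166,0.303,0,0],
    [0.9,0.166,0.303,0,0],
    [0.9,0.166,0.303,0,0]
  ]
}}

```text
t: 5.2
eef_pos: [0.5244, -0.0144, 0.1877]
tcp_rot: [[0.26, -0.966, -0.002], [-0.966, -0.26, -0.001], [-0.0, 0.002, -1.0]]
contact_force: [-0.4, 1.2, -1.2]
width: 0.0852
grasp_force: 0.0
```

Call:
{"op": "arm_command", "data": {
  "motion": [
    [0.9,0.166,0.303,0,0],
    [0.9,0.166,0.303,0,0],
    [0.9,0.166,0.303,0,0]
  ]
}}

```text
t: 5.45
eef_pos: [0.532, -0.1054, 0.1571]
tcp_rot: [[0.26, -0.966, -0.003], [-0.966, -0.26, -0.0], [-0.001, 0.003, -1.0]]
contact_force: [0.1, 1.0, -1.0]
width: 0.0855
grasp_force: 0.0
```

Call:
{"op": "arm_command", "data": {
  "motion": [
    [0.9,0.166,0.303,0,0],
    [0.9,0.166,0.303,0,0],
    [0.9,0.166,0.303,0,0]
  ]
}}

```text
t: 5.7
eef_pos: [0.5396, -0.1965, 0.1266]
tcp_rot: [[0.26, -0.966, -0.003], [-0.966, -0.26, 0.0], [-0.001, 0.003, -1.0]]
contact_force: [-0.5, -0.3, -0.9]
width: 0.0855
grasp_force: 0.0
```

Call:
{"op": "arm_command", "data": {
  "motion": [
    [0.9,0.166,0.303,0,0],
    [0.9,0.166,0.303,0,0],
    [0.9,0.166,0.303,0,0],
    [0.9,0.166,0.303,0,0]
  ]
}}

```text
t: 6.03
eef_pos: [0.5471, -0.2867, 0.0962]
tcp_rot: [[0.259, -0.966, -0.004], [-0.966, -0.259, 0.001], [-0.002, 0.003, -1.0]]
contact_force: [-0.1, 0.9, -0.4]
width: 0.0853
grasp_force: 0.0
```

```bash
python3 - <<'E'
from h import *
p=wgrab(); print(wproj(p,[.5464,-.2882,.024]),fit(p,"round_blank",[.5464,-.2882,0])); save(p,"w3.png")
plan([.5464,-.2882,.021],-75)
E
```

```text
[205.67068392 253.08605606] ([np.float64(0.5463186723658253), np.float64(-0.2881634694809927), np.float64(-0.8408307760809798)], np.float64(371.90422472926605), 4216)
t 6.08 from [ 0.5476 -0.2854  0.0973] -74.91
[0.0234, 0.0192, 0.7635, 0.0005] rows 1.8
```

View pics/w3.png

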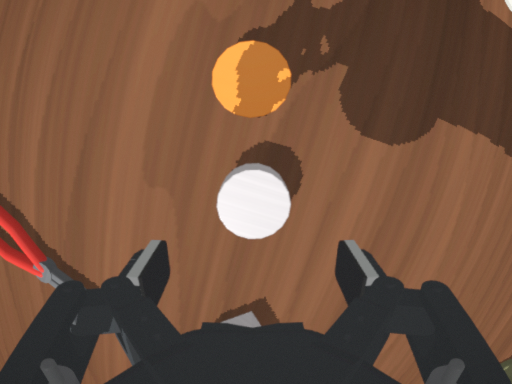

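The disc is at (202,254), centred between the fingers, with orange well clear at (78,252). Descend and grip.

Call:
{"op": "arm_command", "data": {
  "motion": [
    [0.023,0.019,0.4,0,0],
    [0.023,0.019,0.6,0,0],
    [0.023,0.019,0.77,0,0],
    [0.023,0.019,0.77,0,0],
    [0.023,0.019,0.77,0,0.2]
  ],
  "newtons": 40
}}

```text
t: 6.5
eef_pos: [0.5471, -0.2862, 0.022]
tcp_rot: [[0.264, -0.964, -0.001], [-0.964, -0.264, -0.0], [-0.0, 0.001, -1.0]]
contact_force: [0.6, -0.3, -0.1]
width: 0.0752
grasp_force: 0.0
```

Call:
{"op": "arm_command", "data": {
  "motion": [
    [0,0,0,0,1],
    [0,0,0,0,1],
    [0,0,0,0,1],
    [0,0,0,0,1],
    [0,0,0,0,1]
  ],
  "newtons": 40
}}

```text
t: 6.92
eef_pos: [0.5484, -0.2873, 0.0246]
tcp_rot: [[0.264, -0.965, 0.004], [-0.965, -0.264, -0.001], [0.002, -0.003, -1.0]]
contact_force: [-1.4, 1.4, 5.8]
width: 0.052
grasp_force: 41.9
```

Call:
{"op": "arm_command", "data": {
  "motion": [
    [0,0,0,0,1],
    [0,0,0,0,1],
    [0,0,0,0,1]
  ]
}}

```text
t: 7.17
eef_pos: [0.5484, -0.2873, 0.0246]
tcp_rot: [[0.264, -0.965, 0.004], [-0.965, -0.264, -0.001], [0.002, -0.004, -1.0]]
contact_force: [-1.1, 2.4, 6.4]
width: 0.0516
grasp_force: 41.9
```

Call:
{"op": "arm_command", "data": {
  "motion": [
    [0,0,-0.2,0,1],
    [0,0,-0.5,0,1],
    [0,0,-0.8,0,1],
    [0,0,-0.8,0,1]
  ]
}}

```text
t: 7.5
eef_pos: [0.5501, -0.2886, 0.1103]
tcp_rot: [[0.264, -0.965, 0.011], [-0.965, -0.264, -0.005], [0.008, -0.009, -1.0]]
contact_force: [0.5, -0.7, -0.1]
width: 0.0519
grasp_force: 42.5
```

```bash
python3 - <<'E'
from h import *
s=robot.observe(); print(s["width"],s["grasp_force"],s["contact_force"],s["eef_pos"])
p=wgrab(); save(p,"w4.png")
e=s["eef_pos"]
for r in imaging.silhouettes(p,"round_blank")[:2]: print(np.round(r["pixel"]),r["pixels"].sum(),p["img"][r["pixels"]].mean(0), [wpx(p,r["pixel"],e[2]+d)-e[:2] for d in(0,.004,.008)])
E
```

```text
0.051929154607008844 42.509340047836304 [ 0.49150464 -0.70875433 -0.05068752] [ 0.55008649 -0.28860918  0.11026723]
[244. 250.] 8641 [214.55259808 210.3614165  211.26686726] [array([ 0.00244045, -0.0061565 ]), array([ 0.00289541, -0.00807389]), array([ 0.00335037, -0.00999128])]
[ 86. 254.] 4119 [232.7157077  158.60888565  72.6749211 ] [array([ 0.02024292, -0.07853476]), array([ 0.02015653, -0.07825123]), array([ 0.02007014, -0.07796769])]
```

View pics/w4.png

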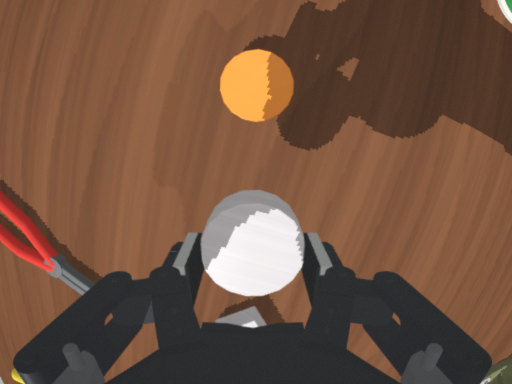

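The disc is held between the pads, spanning columns 201–304 and rows 191–297. I'll measure where it sits relative to the TCP.

```bash
cat >> h.py <<'E'
def heldfit(p,kind,x0,zt,sil):
    M=sil.astype(np.float32); ys,xs=np.where(sil)
    def cost(v):
        x=[x0[0]+v[0]/1000,x0[1]+v[1]/1000,x0[2]]; t=zt+v[2]/1000; k=np.zeros(M.shape,np.uint8)
        cv2.fillPoly(k,[np.round(hullpx(p,kind,x,t-.024,t)*16).astype(np.int32)],255,cv2.LINE_AA,4)
        return float(np.abs(k/255.-M).sum())
    R=minimize(cost,[0,0,0],method="Nelder-Mead",options=dict(initial_simplex=np.array([[0,0,0],[6,0,0],[0,6,0],[0,0,6.]])))
    return np.array([x0[0]+R.x[0]/1000,x0[1]+R.x[1]/1000,zt+R.x[2]/1000]),R.fun
E
python3 - <<'E'
from h import *
p=wgrab(); s=robot.observe(); e=s["eef_pos"]; print(e,s["tcp_rot"][:,2] if hasattr(s["tcp_rot"],"shape") else s["tcp_rot"])
r=imaging.silhouettes(p,"round_blank")[0]
x,f=heldfit(p,"round_blank",[e[0],e[1],0],e[2]+.004,r["pixels"]); d=x-e; R=np.array(s["tcp_rot"])
print("blank top rel TCP world",d,"tool",R.T@d,f,r["pixels"].sum())
E
```

```text
[ 0.54706643 -0.28680285  0.10195052] [ 1.22237250e-03  7.37712500e-04 -9.99998981e-01]
blank top rel TCP world [ 0.00048235  0.00098993 -0.00369683] tool [-0.00082681 -0.0007206   0.00369815] 177.13333333333335 8659
```

```bash
python3 - <<'E'
from h import *
plan([.5657,.2243,.10],-75)
E
```

```text
t 7.7 from [ 0.5465 -0.2867  0.1008] -74.76
[-0.976, -0.3057, 0.0016, 0.0003] rows 2.5
[-0.9762, -0.3049, 0.0016, 0.0003] rows 2.5
[-0.9765, -0.304, 0.0016, 0.0003] rows 2.5
[-0.9767, -0.3032, 0.0016, 0.0003] rows 2.5
[-0.977, -0.3024, 0.0016, 0.0003] rows 2.5
```

Call:
{"op": "arm_command", "data": {
  "motion": [
    [-0.35,-0.11,0,0,1],
    [-0.7,-0.22,0,0,1],
    [-0.976,-0.304,0,0,1]
  ]
}}

```text
t: 7.95
eef_pos: [0.5495, -0.1833, 0.0997]
tcp_rot: [[0.262, -0.965, -0.003], [-0.965, -0.262, 0.001], [-0.002, 0.003, -1.0]]
contact_force: [0.6, -0.4, -0.9]
width: 0.0519
grasp_force: 42.5
```

Call:
{"op": "arm_command", "data": {
  "motion": [
    [-0.35,-0.11,0,0,1],
    [-0.7,-0.22,0,0,1],
    [-0.976,-0.304,0,0,1]
  ]
}}

```text
t: 8.2
eef_pos: [0.5533, -0.0805, 0.1001]
tcp_rot: [[0.264, -0.965, -0.002], [-0.965, -0.264, 0.0], [-0.001, 0.002, -1.0]]
contact_force: [0.2, -1.1, -2.0]
width: 0.0519
grasp_force: 42.5
```

Call:
{"op": "arm_command", "data": {
  "motion": [
    [-0.35,-0.11,0,0,1],
    [-0.7,-0.22,0,0,1],
    [-0.976,-0.304,0,0,1]
  ]
}}

```text
t: 8.45
eef_pos: [0.5569, 0.0216, 0.1001]
tcp_rot: [[0.264, -0.965, -0.002], [-0.965, -0.264, -0.0], [-0.001, 0.002, -1.0]]
contact_force: [0.4, 0.1, -0.2]
width: 0.0518
grasp_force: 42.5
```

Call:
{"op": "arm_command", "data": {
  "motion": [
    [-0.35,-0.11,0,0,1],
    [-0.7,-0.22,0,0,1],
    [-0.976,-0.304,0,0,1]
  ]
}}

```text
t: 8.7
eef_pos: [0.5606, 0.1237, 0.1001]
tcp_rot: [[0.264, -0.965, -0.002], [-0.965, -0.264, -0.0], [-0.0, 0.002, -1.0]]
contact_force: [0.0, -0.1, -1.5]
width: 0.0518
grasp_force: 42.5
```

Call:
{"op": "arm_command", "data": {
  "motion": [
    [-0.35,-0.11,0,0,1],
    [-0.65,-0.2,0,0,1],
    [-0.9,-0.28,0,0,1],
    [-0.976,-0.304,0,0,1],
    [-0.976,-0.304,0,0,1]
  ]
}}

```text
t: 9.12
eef_pos: [0.5642, 0.2252, 0.0997]
tcp_rot: [[0.265, -0.964, -0.003], [-0.964, -0.265, -0.001], [0.001, 0.003, -1.0]]
contact_force: [0.2, -0.9, -2.0]
width: 0.0519
grasp_force: 42.5
```

```bash
python3 - <<'E'
from h import *
import time
for _ in range(3): p=wgrab()
s=robot.observe(); e=s["eef_pos"]
r=imaging.silhouettes(p,"round_blank")[0]; print(np.round(r["pixel"]))
x,f=heldfit(p,"round_blank",[e[0],e[1],0],e[2]-.002,r["pixels"]); print("blank",x,x-e,f)
plan([.5657,.2243,.075],-75)
E
```

```text
[245. 251.]
blank [0.5639671  0.224092   0.09534171] [-0.00086353  0.00139622 -0.00541597] 188.68235294117648
t 9.32 from [0.565  0.2225 0.1011] -74.81
[-0.0155, -0.0113, 0.261, 0.0011] rows 0.6
```

Call:
{"op": "arm_command", "data": {
  "motion": [
    [0,-0.012,0.1,0,1],
    [0,-0.012,0.2,0,1],
    [0,-0.012,0.25,0,1],
    [0,-0.012,0.25,0,1],
    [0,-0.012,0.25,0,1]
  ]
}}

```text
t: 9.73
eef_pos: [0.5661, 0.2234, 0.0758]
tcp_rot: [[0.263, -0.965, -0.001], [-0.965, -0.263, -0.001], [0.001, 0.001, -1.0]]
contact_force: [-0.4, 0.5, -2.2]
width: 0.052
grasp_force: 42.5
```

Call:
{"op": "arm_command", "data": {
  "motion": [
    [0,0,0.02,0,1],
    [0,0,0.04,0,1],
    [0,0,0.06,0,1],
    [0,0,0.08,0,1],
    [0,0,0.08,0,1]
  ]
}}

```text
t: 10.15
eef_pos: [0.5661, 0.2239, 0.0681]
tcp_rot: [[0.263, -0.965, -0.001], [-0.965, -0.263, -0.0], [-0.0, 0.001, -1.0]]
contact_force: [-0.3, -0.5, -2.0]
width: 0.0521
grasp_force: 42.5
```

```bash
python3 - <<'E'
from h import *
E=[];F=[];P=[]
for _ in range(3):
    p=wgrab(); s=robot.observe(); E.append(s["eef_pos"]); F.append(s["contact_force"])
e=np.mean(E,0); print(e,np.mean(F,0))
r=imaging.silhouettes(p,"round_blank")[0]
x,f=heldfit(p,"round_blank",[e[0],e[1],0],e[2]-.002,r["pixels"]); print("blank",x,x-e,f); save(p,"w5.png")
E
```

```text
[0.56627373 0.22396466 0.06852617] [-0.1201276  -0.61831075 -1.30384202]
blank [0.56565411 0.22538896 0.06242751] [-0.00061962  0.0014243  -0.00609866] 169.28627450980392
```

View pics/w5.png

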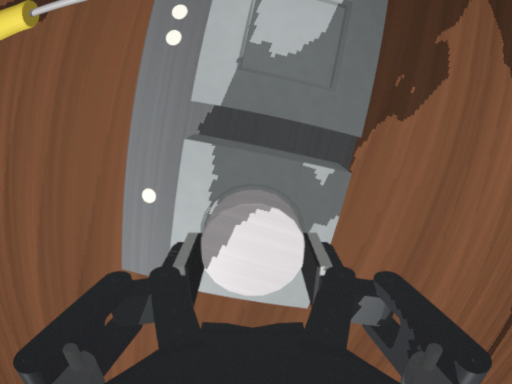

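The disc sits over the round cavity with the rim arc concentric at about (188,252), and there is no contact yet. I keep lowering slowly.

Call:
{"op": "arm_command", "data": {
  "motion": [
    [0,0,0.015,0,1],
    [0,0,0.03,0,1],
    [0,0,0.045,0,1],
    [0,0,0.045,0,1]
  ]
}}

```text
t: 10.68
eef_pos: [0.5661, 0.2239, 0.0636]
tcp_rot: [[0.263, -0.965, -0.001], [-0.965, -0.263, -0.0], [0.0, 0.001, -1.0]]
contact_force: [0.4, 0.6, -2.0]
width: 0.0516
grasp_force: 42.5
```

Call:
{"op": "arm_command", "data": {
  "motion": [
    [0,0,0.01,0,1],
    [0,0,0.02,0,1],
    [0,0,0.03,0,1],
    [0,0,0.03,0,1]
  ]
}}

```text
t: 11.02
eef_pos: [0.5662, 0.2239, 0.0608]
tcp_rot: [[0.263, -0.965, -0.0], [-0.965, -0.263, -0.0], [-0.0, 0.0, -1.0]]
contact_force: [-0.1, -0.4, -2.0]
width: 0.0518
grasp_force: 42.5
```

Call:
{"op": "arm_command", "data": {
  "motion": [
    [0,0,0.01,0,1],
    [0,0,0.02,0,1],
    [0,0,0.02,0,1]
  ]
}}

```text
t: 11.27
eef_pos: [0.5662, 0.2239, 0.0588]
tcp_rot: [[0.263, -0.965, -0.0], [-0.965, -0.263, -0.0], [-0.0, 0.0, -1.0]]
contact_force: [-0.5, 0.6, -1.4]
width: 0.0515
grasp_force: 42.5
```

Call:
{"op": "arm_command", "data": {
  "motion": [
    [0,0,0.01,0,1],
    [0,0,0.015,0,1],
    [0,0,0.015,0,1]
  ]
}}

```text
t: 11.52
eef_pos: [0.5664, 0.224, 0.0586]
tcp_rot: [[0.263, -0.965, 0.001], [-0.965, -0.263, 0.0], [0.0, -0.001, -1.0]]
contact_force: [-3.7, -1.4, 3.7]
width: 0.0518
grasp_force: 43.1
```

Contact came exactly at the home height (TCP z = 0.0586). Release and retreat.

Call:
{"op": "arm_command", "data": {
  "motion": [
    [0,0,0,0,0.3],
    [0,0,0,0,0],
    [0,0,0,0,0],
    [0,0,0,0,0],
    [0,0,0,0,0]
  ]
}}

```text
t: 11.93
eef_pos: [0.5664, 0.2239, 0.0575]
tcp_rot: [[0.263, -0.965, -0.0], [-0.965, -0.263, 0.0], [-0.0, 0.0, -1.0]]
contact_force: [0.4, -0.0, -0.2]
width: 0.0854
grasp_force: 0.0
```

Call:
{"op": "arm_command", "data": {
  "motion": [
    [0,0,-0.2,0,0],
    [0,0,-0.5,0,0],
    [0,0,-0.8,0,0],
    [0,0,-0.8,0,0],
    [0,0,-0.8,0,0]
  ]
}}

```text
t: 12.35
eef_pos: [0.5674, 0.2246, 0.1403]
tcp_rot: [[0.263, -0.965, 0.004], [-0.965, -0.263, 0.003], [-0.002, -0.005, -1.0]]
contact_force: [-0.0, 0.2, -0.5]
width: 0.0855
grasp_force: 0.0
```

```bash
python3 - <<'E'
from h import *
p=wgrab(); s=robot.observe(); print(s["t"],s["eef_pos"])
r=imaging.silhouettes(p,"round_blank")[0]; print(np.round(r["pixel"]))
print(heldfit(p,"round_blank",[.566,.2245,0],.058,r["pixels"]),r["pixels"].sum()); save(p,"w6.png")
plan([.45,-.05,.25],-140)
E
```

```text
12.4 [0.56648716 0.22423738 0.13811659]
[196. 254.]
(array([0.56556752, 0.2257739 , 0.04814303]), np.float64(82.09019607843138)) 3911
t 12.45 from [0.566  0.2239 0.1369] -74.75
[0.7793, 0.6132, -0.377, 0.1208] rows 3.0
[0.9511, 0.2808, -0.377, 0.1208] rows 3.0
[0.9874, -0.0916, -0.377, 0.1208] rows 3.0
```

View pics/w6.png

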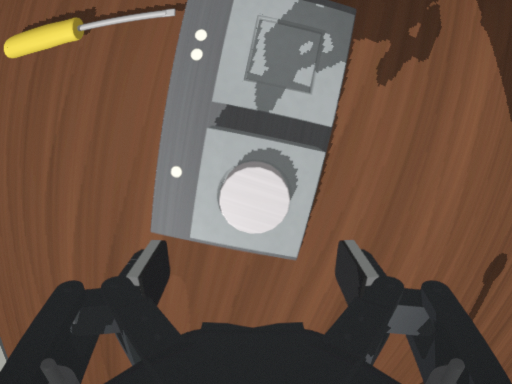

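The round blank sits concentric and flat in its cavity at (198,254). Now to the square blank, hovering at 0.2 m with the heading aligned to its sides.

```bash
python3 - <<'E'
from h import *
plan([.52,-.1425,.20],-48)
E
```

```text
t 12.45 from [0.566  0.2239 0.1369] -74.75
[0.8536, 0.3519, -0.1578, -0.0372] rows 2.2
[0.8068, 0.4489, -0.1578, -0.0372] rows 2.2
[0.7491, 0.5398, -0.1578, -0.0372] rows 2.2
[0.6811, 0.6234, -0.1578, -0.0372] rows 2.2
```

Call:
{"op": "arm_command", "data": {
  "motion": [
    [0.854,0.352,-0.158,-0.037,0],
    [0.854,0.352,-0.158,-0.037,0],
    [0.854,0.352,-0.158,-0.037,0]
  ]
}}

```text
t: 12.7
eef_pos: [0.5542, 0.1286, 0.1534]
tcp_rot: [[0.372, -0.928, -0.001], [-0.928, -0.372, -0.001], [0.001, 0.001, -1.0]]
contact_force: [-0.6, 0.7, 1.0]
width: 0.0853
grasp_force: 0.0
```

Call:
{"op": "arm_command", "data": {
  "motion": [
    [0.807,0.449,-0.158,-0.037,0],
    [0.807,0.449,-0.158,-0.037,0],
    [0.807,0.449,-0.158,-0.037,0]
  ]
}}

```text
t: 12.95
eef_pos: [0.5426, 0.0367, 0.1696]
tcp_rot: [[0.476, -0.879, -0.0], [-0.879, -0.476, -0.001], [0.001, 0.001, -1.0]]
contact_force: [0.4, 1.4, 0.7]
width: 0.0855
grasp_force: 0.0
```

Call:
{"op": "arm_command", "data": {
  "motion": [
    [0.749,0.54,-0.158,-0.037,0],
    [0.749,0.54,-0.158,-0.037,0],
    [0.749,0.54,-0.158,-0.037,0]
  ]
}}

```text
t: 13.2
eef_pos: [0.5309, -0.0548, 0.1853]
tcp_rot: [[0.575, -0.818, -0.0], [-0.818, -0.575, -0.001], [0.001, 0.001, -1.0]]
contact_force: [-0.1, 0.7, 1.0]
width: 0.085
grasp_force: 0.0
```

Call:
{"op": "arm_command", "data": {
  "motion": [
    [0.681,0.623,-0.158,-0.037,0],
    [0.681,0.623,-0.158,-0.037,0],
    [0.681,0.623,-0.158,-0.037,0],
    [0.681,0.623,-0.158,-0.037,0],
    [0.681,0.623,-0.158,-0.037,0]
  ]
}}

```text
t: 13.62
eef_pos: [0.5198, -0.1429, 0.1997]
tcp_rot: [[0.666, -0.746, -0.002], [-0.746, -0.666, 0.001], [-0.001, 0.001, -1.0]]
contact_force: [0.2, 0.9, -0.7]
width: 0.0851
grasp_force: 0.0
```

```bash
python3 - <<'E'
from h import *
for _ in range(2):
    p=wgrab(); print(robot.observe()["eef_pos"],fit(p,"square_blank",[.52,-.1425,np.radians(42)]))
for r in imaging.silhouettes(p,"square_blank")[:3]: print(np.round(r["pixel"]),r["pixels"].sum(),p["img"][r["pixels"]].mean(0).round(),wpx(p,r["pixel"],.024))
plan([.52,-.1425,.021],-48)
E
```

```text
[ 0.51987993 -0.14216487  0.19958739] ([np.float64(0.5197397172083977), np.float64(-0.14272308431906908), np.float64(41.198944098804276)], np.float64(37.32157965664944), 2052)
[ 0.51999615 -0.14171637  0.19970691] ([np.float64(0.5197700089296098), np.float64(-0.14241998923879665), np.float64(41.69044776393812)], np.float64(60.34370747986824), 2074)
[235. 186.] 1656 [ 76. 130. 209.] [ 0.5292914  -0.03761105]
[174. 255.] 1911 [237. 233. 234.] [ 0.51782841 -0.14452704]
t 13.77 from [ 0.5201 -0.1415  0.1999] -48.05
[0.0035, 0.0038, 0.8945, -0.0002] rows 2.1
[0.0034, 0.0038, 0.8945, -0.0002] rows 2.1
```

Call:
{"op": "arm_command", "data": {
  "motion": [
    [0.005,0.006,0.4,0,0],
    [0.005,0.006,0.8,0,0],
    [0.005,0.006,0.95,0,0]
  ]
}}

```text
t: 14.02
eef_pos: [0.5175, -0.1414, 0.0993]
tcp_rot: [[0.668, -0.744, -0.008], [-0.744, -0.668, 0.002], [-0.007, 0.004, -1.0]]
contact_force: [0.1, -0.0, -1.0]
width: 0.0853
grasp_force: 0.0
```

Call:
{"op": "arm_command", "data": {
  "motion": [
    [0,0,0.3,0,0],
    [0,0,0.6,0,0],
    [0,0,0.84,0,0],
    [0,0,0.84,0,0],
    [0,0,0.84,0,0]
  ]
}}

```text
t: 14.43
eef_pos: [0.5193, -0.1425, 0.0209]
tcp_rot: [[0.669, -0.743, -0.003], [-0.743, -0.669, -0.001], [-0.002, 0.003, -1.0]]
contact_force: [0.5, 0.3, 0.7]
width: 0.0854
grasp_force: 0.0
```

Call:
{"op": "arm_command", "data": {
  "motion": [
    [0,0,0,0,1],
    [0,0,0,0,1],
    [0,0,0,0,1],
    [0,0,0,0,1],
    [0,0,0,0,1]
  ],
  "newtons": 40
}}

```text
t: 14.85
eef_pos: [0.5212, -0.1433, 0.0238]
tcp_rot: [[0.668, -0.744, 0.003], [-0.744, -0.668, -0.0], [0.002, -0.002, -1.0]]
contact_force: [-0.8, 1.6, 6.5]
width: 0.0447
grasp_force: 42.8
```

Call:
{"op": "arm_command", "data": {
  "motion": [
    [0,0,0,0,1],
    [0,0,0,0,1],
    [0,0,0,0,1]
  ]
}}

```text
t: 15.1
eef_pos: [0.5212, -0.1433, 0.0238]
tcp_rot: [[0.668, -0.744, 0.003], [-0.744, -0.668, -0.0], [0.002, -0.002, -1.0]]
contact_force: [-1.6, 1.6, 6.3]
width: 0.0447
grasp_force: 42.8
```

Call:
{"op": "arm_command", "data": {
  "motion": [
    [0,0,-0.2,0,1],
    [0,0,-0.5,0,1],
    [0,0,-0.8,0,1],
    [0,0,-0.8,0,1],
    [0,0,-0.8,0,1]
  ]
}}

```text
t: 15.52
eef_pos: [0.521, -0.1432, 0.1039]
tcp_rot: [[0.668, -0.745, 0.004], [-0.745, -0.668, 0.001], [0.002, -0.003, -1.0]]
contact_force: [-0.5, -0.5, -2.1]
width: 0.0447
grasp_force: 42.0
```

```bash
python3 - <<'E'
from h import *
p=wgrab(); s=robot.observe(); e=np.array(s["eef_pos"])
for r in imaging.silhouettes(p,"square_blank")[:2]:
    print(np.round(r["pixel"]),r["pixels"].sum(),p["img"][r["pixels"]].mean(0).round())
    x,f=heldfit(p,"square_blank",[e[0],e[1],np.radians(42)],e[2]-.002,r["pixels"]); print(x-e,np.array(s["tcp_rot"]).T@(x-e),f)
plan([.5735,.1085,.10],-86.4)
E
```

```text
[243. 253.] 8423 [198. 194. 194.]
[-0.00088912  0.00202642 -0.00152932] [-0.00210204 -0.00068869  0.00153063] 188.61960784313726
[262. 152.] 585 [ 58.  99. 167.]
[  98.4453967   251.12300618 -445.97435466] [-121.17907986 -240.36066929  446.30680551] 585.0941176470589
t 15.62 from [ 0.5194 -0.143   0.1008] -48.13
[-0.5038, -0.694, 0.0027, 0.0709] rows 2.1
[-0.6446, -0.5656, 0.0027, 0.0709] rows 2.1
[-0.7536, -0.4093, 0.0027, 0.0709] rows 2.1
```

Call:
{"op": "arm_command", "data": {
  "motion": [
    [-0.17,-0.23,0,0.024,1],
    [-0.34,-0.46,0,0.048,1],
    [-0.504,-0.694,0,0.071,1]
  ]
}}

```text
t: 15.87
eef_pos: [0.537, -0.0588, 0.1]
tcp_rot: [[0.482, -0.876, -0.003], [-0.876, -0.482, -0.0], [-0.001, 0.003, -1.0]]
contact_force: [1.1, 0.8, -1.3]
width: 0.0448
grasp_force: 42.0
```

Call:
{"op": "arm_command", "data": {
  "motion": [
    [-0.22,-0.19,0,0.024,1],
    [-0.44,-0.38,0,0.048,1],
    [-0.645,-0.566,0,0.071,1]
  ]
}}

```text
t: 16.12
eef_pos: [0.5552, 0.0258, 0.1]
tcp_rot: [[0.278, -0.961, -0.003], [-0.961, -0.278, -0.0], [-0.0, 0.003, -1.0]]
contact_force: [0.3, 0.4, -1.1]
width: 0.0446
grasp_force: 42.0
```

Call:
{"op": "arm_command", "data": {
  "motion": [
    [-0.25,-0.14,0,0.024,1],
    [-0.5,-0.28,0,0.048,1],
    [-0.7,-0.38,0,0.071,1],
    [-0.754,-0.409,0,0.071,1],
    [-0.754,-0.409,0,0.071,1]
  ]
}}

```text
t: 16.53
eef_pos: [0.5734, 0.1094, 0.0998]
tcp_rot: [[0.065, -0.998, -0.003], [-0.998, -0.065, -0.001], [0.001, 0.003, -1.0]]
contact_force: [-0.5, -1.7, -1.4]
width: 0.0447
grasp_force: 42.0
```

```bash
python3 - <<'E'
from h import *
E=[]
for _ in range(4): p=wgrab(); s=robot.observe(); E.append(s["eef_pos"])
e=np.mean(E,0); R=np.array(s["tcp_rot"]); print(e,np.degrees(np.arctan2(R[1,0],R[0,0])))
r=imaging.silhouettes(p,"square_blank")[0]
x,f=heldfit(p,"square_blank",[e[0],e[1],np.radians(3.6)],e[2]-.002,r["pixels"]); print("blank",x,R.T@(x-e),f,np.round(r["pixel"]))
plan([.5735,.1085,.074],-86.4,[*e,np.degrees(np.arctan2(R[1,0],R[0,0]))])
E
```

```text
[0.57354696 0.10766611 0.10078836] -86.46280202491725
blank [0.57319387 0.11028877 0.09606075] [-0.00264094  0.00018659  0.00472694] 207.72941176470587 [245. 252.]
t 16.78 from [0.5735 0.1077 0.1008] -86.46
[-0.0084, -0.0, 0.2679, -0.0003] rows 0.6
```

Call:
{"op": "arm_command", "data": {
  "motion": [
    [0,0,0.1,0,1],
    [0,0,0.2,0,1],
    [0,0,0.28,0,1],
    [0,0,0.32,0,1],
    [0,0,0.32,0,1]
  ]
}}

```text
t: 17.2
eef_pos: [0.5731, 0.1078, 0.0677]
tcp_rot: [[0.062, -0.998, -0.003], [-0.998, -0.062, -0.001], [0.001, 0.003, -1.0]]
contact_force: [-0.3, -0.9, -1.8]
width: 0.0445
grasp_force: 42.0
```

Call:
{"op": "arm_command", "data": {
  "motion": [
    [0,0,0.015,0,1],
    [0,0,0.03,0,1],
    [0,0,0.04,0,1],
    [0,0,0.04,0,1]
  ]
}}

```text
t: 17.53
eef_pos: [0.5741, 0.1084, 0.0658]
tcp_rot: [[0.062, -0.998, 0.0], [-0.998, -0.062, 0.0], [-0.0, -0.0, -1.0]]
contact_force: [0.2, -0.2, -2.0]
width: 0.0446
grasp_force: 42.0
```

Call:
{"op": "arm_command", "data": {
  "motion": [
    [0,0,0.01,0,1],
    [0,0,0.02,0,1],
    [0,0,0.02,0,1]
  ]
}}

```text
t: 17.78
eef_pos: [0.574, 0.1084, 0.0636]
tcp_rot: [[0.062, -0.998, -0.0], [-0.998, -0.062, 0.0], [-0.0, 0.0, -1.0]]
contact_force: [-0.4, -1.3, -1.0]
width: 0.0449
grasp_force: 42.0
```

Call:
{"op": "arm_command", "data": {
  "motion": [
    [0,0,0.01,0,1],
    [0,0,0.02,0,1],
    [0,0,0.03,0,1],
    [0,0,0.03,0,1]
  ]
}}

```text
t: 18.12
eef_pos: [0.5739, 0.1083, 0.0605]
tcp_rot: [[0.062, -0.998, -0.0], [-0.998, -0.062, 0.0], [-0.0, 0.0, -1.0]]
contact_force: [0.1, -0.1, -2.4]
width: 0.0447
grasp_force: 42.0
```

Call:
{"op": "arm_command", "data": {
  "motion": [
    [0,0,0.01,0,1],
    [0,0,0.02,0,1],
    [0,0,0.025,0,1],
    [0,0,0.025,0,1]
  ]
}}

```text
t: 18.45
eef_pos: [0.574, 0.1083, 0.0581]
tcp_rot: [[0.062, -0.998, -0.0], [-0.998, -0.062, -0.0], [0.0, 0.0, -1.0]]
contact_force: [-0.4, 0.2, -1.5]
width: 0.0446
grasp_force: 42.0
```

Call:
{"op": "arm_command", "data": {
  "motion": [
    [0,0,0.005,0,1],
    [0,0,0.01,0,1],
    [0,0,0.01,0,1]
  ]
}}

```text
t: 18.7
eef_pos: [0.5742, 0.1084, 0.0579]
tcp_rot: [[0.062, -0.998, 0.0], [-0.998, -0.062, 0.0], [-0.0, -0.0, -1.0]]
contact_force: [-1.9, 0.2, 2.7]
width: 0.0445
grasp_force: 42.4
```

Seated at the predicted height (0.0578). Release and retreat.

Call:
{"op": "arm_command", "data": {
  "motion": [
    [0,0,0,0,0.3],
    [0,0,0,0,0],
    [0,0,0,0,0],
    [0,0,0,0,0],
    [0,0,0,0,0]
  ]
}}

```text
t: 19.12
eef_pos: [0.5742, 0.1084, 0.0573]
tcp_rot: [[0.062, -0.998, 0.0], [-0.998, -0.062, 0.0], [-0.0, -0.0, -1.0]]
contact_force: [-0.1, 0.1, 0.5]
width: 0.0857
grasp_force: 0.0
```

Call:
{"op": "arm_command", "data": {
  "motion": [
    [0,0,-0.2,0,0],
    [0,0,-0.5,0,0],
    [0,0,-0.9,0,0],
    [0,0,-0.9,0,0]
  ]
}}

```text
t: 19.45
eef_pos: [0.5776, 0.1087, 0.1567]
tcp_rot: [[0.062, -0.998, 0.013], [-0.998, -0.062, 0.003], [-0.002, -0.013, -1.0]]
contact_force: [-0.2, 0.7, 2.8]
width: 0.0852
grasp_force: 0.0
```

Call:
{"op": "arm_command", "data": {
  "motion": [
    [-0.8,0,-0.5,0,0],
    [-0.8,0,-0.5,0,0],
    [-0.8,0,-0.5,0,0],
    [-0.8,0,-0.5,0,0],
    [-0.8,0,-0.5,0,0]
  ]
}}

```text
t: 19.87
eef_pos: [0.5691, 0.1888, 0.1972]
tcp_rot: [[0.063, -0.998, 0.0], [-0.998, -0.063, 0.0], [-0.0, -0.0, -1.0]]
contact_force: [-0.4, -0.6, -1.2]
width: 0.0855
grasp_force: 0.0
```

Call:
{"op": "arm_command", "data": {
  "motion": [
    [-0.6,0,-0.2,0,0],
    [-0.6,0,-0.2,0,0],
    [-0.6,0,-0.2,0,0],
    [-0.6,0,-0.2,0,0],
    [-0.6,0,-0.2,0,0]
  ]
}}

```text
t: 20.28
eef_pos: [0.5653, 0.247, 0.2161]
tcp_rot: [[0.061, -0.998, -0.002], [-0.998, -0.061, -0.001], [0.001, 0.002, -1.0]]
contact_force: [0.5, -0.5, -0.1]
width: 0.0859
grasp_force: 0.0
```

```bash
python3 - <<'E'
from h import *
wgrab(); p=wgrab(); s=robot.observe(); print(s["t"],s["eef_pos"])
for n,c,d in(("square_blank",[.5735,.1088],3.6),("round_blank",[.566,.2248],0)):
    for r in imaging.silhouettes(p,n)[:3]:
        print(n,np.round(r["pixel"]),round(r["confidence"],2),"expected px",wproj(p,[*c,.055]).round(),r["pixels"].sum())
        def cost(z):
            k=np.zeros((384,512),np.uint8); cv2.fillPoly(k,[np.round(hullpx(p,n,[*c,np.radians(d)],z-.024,z)).astype(np.int32)],1); return int((k^r["pixels"]).sum())
        print({z:cost(z) for z in(.050,.054,.058,.062,.066)}, heldfit(p,n,[*c,np.radians(d)],.058,r["pixels"]))
E
```

```text
20.3833 [0.56541074 0.24678099 0.21648492]
square_blank [ 41. 252.] 0.82 expected px [ 40. 252.] 2194
{0.05: 153, 0.054: 127, 0.058: 197, 0.062: 252, 0.066: 373} (array([0.57379585, 0.10597692, 0.04336033]), np.float64(76.23921568627452))
round_blank [156. 252.] 0.91 expected px [157. 252.] 2206
{0.05: 145, 0.054: 208, 0.058: 286, 0.062: 368, 0.066: 472} (array([0.56614768, 0.22602485, 0.03840046]), np.float64(69.97254901960784))
round_blank [ 42. 253.] 0.35 expected px [157. 252.] 2224
{0.05: 4545, 0.054: 4602, 0.058: 4668, 0.062: 4732, 0.066: 4814} (array([  21.94374445,   81.54688129, -148.57453732]), np.float64(2225.1294117647058))
```

Both blanks are where they should be and low, with no sign of tilt or standing proud. The arm is clear, so I hand in.

```bash
python3 -c "
from rig import robot; print(robot.job_done())"
```

```text
the job is handed in; nothing more can be done
None
```

I set the round blank in the round die at station one, then the square blank in the square die at station two, released both and handed the job in at about 20 s; the hand-in returned no verdict, but contact heights and the last wrist-camera check agree with both being seated.

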